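Find the key that unlocks the strongbox

TASK

Only one of the three keys in the oak rack unlocks the green strongbox: try them one at a time, pushed fully into the lock and turned clockwise, until you find the one that turns it all the way to its unlocked stop. Leave that key fully in the turned lock and let go of it; the other two must stand fully home in the rack, in any slots. Leave the white cup and the tape measure where they are.

Things in the scene. Friction and masses are not known exactly. Their poses are not given: they have to be found in the camera images.
- lock_mouth (a point): Centre of the key slot, on the strongbox's top face; z up. When locked the slot runs along this y axis. It is in a flush brass plug 66 mm across with a red mark at its +y end; slot 11 x 43 mm, flared to 19 x 50 mm at the mouth and below, over 70 mm deep.
- strongbox: Green steel box 130 (x) x 200 (y) x 85 mm high, fixed to the bench; origin under its centre. The lock is in its +y part, the lid is its -y part. On its top, 32 to 94 mm from the plug's centre towards -y: a bolt cover 7 mm high, then the sliding steel bolt in its keeper, 9 mm high. The plug draws the bolt as it turns.
- plug (a joint): Turn of the plug, 0 locked (at the start) to 1.3 rad at its unlocked stop, clockwise from above. Needs under 0.1 N m; stays where left. The key has about 0.1 rad of play in the slot, so the plug lags it by that. A wrong key, or one not fully in, stops it hard at 0.3 to 0.5 rad and its grip slips round in the fingers; the right one passes freely. Turn a wrong key back before pulling it out.
- rack_top (a point): Centre of the top of the oak key rack, a fixed block 70 x 210 x 74 mm (its long side along y) with three upright slots in a row.
- slot_1 (a point): Centre of the mouth of rack slot 1, level with the rack's top; the slot measures 18 mm along x and 50 mm along y and goes right through the rack. One key stands in each slot at the start; which one varies.
- slot_2 (a point): Centre of the mouth of rack slot 2, level with the rack's top; the slot measures 18 mm along x and 50 mm along y and goes right through the rack. One key stands in each slot at the start; which one varies.
- slot_3 (a point): Centre of the mouth of rack slot 3, level with the rack's top; the slot measures 18 mm along x and 50 mm along y and goes right through the rack. One key stands in each slot at the start; which one varies.
- key_red_grip (a point): Centre of the red round grip (22 mm thick, 50 high) of a 200 g steel key, z up. Under it a collar plate 26 (x) x 60 (y) x 5 mm, underside 30 mm below this point, rests on rack or plug when fully in; then a blade 69 long, 8 thick in x: top 14 mm and tip 40 wide in y, 12 wide between, with a 32 wide tooth whose height differs; which key fits varies. Half a turn is alike.
- key_blue_grip (a point): Centre of the blue round grip (22 mm thick, 50 high) of a 200 g steel key, z up. Under it a collar plate 26 (x) x 60 (y) x 5 mm, underside 30 mm below this point, rests on rack or plug when fully in; then a blade 69 long, 8 thick in x: top 14 mm and tip 40 wide in y, 12 wide between, with a 32 wide tooth whose height differs; which key fits varies. Half a turn is alike.
- key_yellow_grip (a point): Centre of the yellow round grip (22 mm thick, 50 high) of a 200 g steel key, z up. Under it a collar plate 26 (x) x 60 (y) x 5 mm, underside 30 mm below this point, rests on rack or plug when fully in; then a blade 69 long, 8 thick in x: top 14 mm and tip 40 wide in y, 12 wide between, with a 32 wide tooth whose height differs; which key fits varies. Half a turn is alike.
- cup: White cup, 69 mm across, 103 mm high, a bystander behind the work; origin under its centre.
- tape_measure: Yellow tape measure 63 x 99 x 37 mm, a bystander behind the work; origin under its centre.
There are look-alikes about, which are no part of the job. Leave any purple look-alike of the part that bears key_yellow_grip alone.

How it is judged:
At the end, for the whole second after the job is handed in: Plug turned past 1.1 rad; one key upright (0.15 rad) and fully home in the lock (grip centre within 8 mm of the slot centre in plan, 30 +/- 6 mm above the mouth); each other key upright in the rack, grip centre 30 +/- 6 mm above its top (value of joint plug above 1.1 rad and ((horizontal distance between key_red_grip and lock_mouth below 0.008 m and angle between key_red_grip's own z axis and vertical below 0.15 rad and z of key_red_grip in the frame of lock_mouth between 0.024 and 0.036 m) or (horizontal distance between key_blue_grip and lock_mouth below 0.008 m and angle between key_blue_grip's own z axis and vertical below 0.15 rad and z of key_blue_grip in the frame of lock_mouth between 0.024 and 0.036 m) or (horizontal distance between key_yellow_grip and lock_mouth below 0.008 m and angle between key_yellow_grip's own z axis and vertical below 0.15 rad and z of key_yellow_grip in the frame of lock_mouth between 0.024 and 0.036 m)) and ((horizontal distance between key_red_grip and lock_mouth below 0.008 m and angle between key_red_grip's own z axis and vertical below 0.15 rad and z of key_red_grip in the frame of lock_mouth between 0.024 and 0.036 m) or (angle between key_red_grip's own z axis and vertical below 0.15 rad and z of key_red_grip in the frame of rack_top between 0.024 and 0.036 m and x of key_red_grip in the frame of rack_top between -0.02 and 0.02 m and y of key_red_grip in the frame of rack_top between -0.09 and 0.09 m)) and ((horizontal distance between key_blue_grip and lock_mouth below 0.008 m and angle between key_blue_grip's own z axis and vertical below 0.15 rad and z of key_blue_grip in the frame of lock_mouth between 0.024 and 0.036 m) or (angle between key_blue_grip's own z axis and vertical below 0.15 rad and z of key_blue_grip in the frame of rack_top between 0.024 and 0.036 m and x of key_blue_grip in the frame of rack_top between -0.02 and 0.02 m and y of key_blue_grip in the frame of rack_top between -0.09 and 0.09 m)) and ((horizontal distance between key_yellow_grip and lock_mouth below 0.008 m and angle between key_yellow_grip's own z axis and vertical below 0.15 rad and z of key_yellow_grip in the frame of lock_mouth between 0.024 and 0.036 m) or (angle between key_yellow_grip's own z axis and vertical below 0.15 rad and z of key_yellow_grip in the frame of rack_top between 0.024 and 0.036 m and x of key_yellow_grip in the frame of rack_top between -0.02 and 0.02 m and y of key_yellow_grip in the frame of rack_top between -0.09 and 0.09 m))); the robot touches nothing.
It fails at once if the white cup or the tape measure is moved more than 40 mm (distance of any of cup, tape_measure from where it was at the start of the episode above 0.04 m).
It also fails if it takes over 72 s, if anything falls off the work surface, if the arm or the gripper's body presses on something with over 40 N, if the wrist force passes 120 N, or if a joint passes its speed limit or range.

ROBOT

A 7-joint arm with a two-finger parallel gripper is mounted at the origin on a cart in front of the work surface, level with it; the furniture and walls round the work are solid. World frame = base frame: x ahead of the robot, y to its left, z up, the work surface at z = 0. Lengths are in m, angles in rad, forces in N, time in s.
With the tool pointing down it reaches from about 0.425 to 0.925 m from the base axis. Payload 6.8 kg.
Tool frame: the origin (TCP) lies at the very end of the fingers, on their centre line; the grasp point (between the pads) lies behind it (env.grasp_offset is the z of the grasp point in the tool frame, in m); z points along the fingers, y is the line along which they close (so a half turn about z gives the same grasp; the last joint's range is limited). The gripper opens to 85 mm and grips with 20 to 120 N. Pads are 22 mm wide; open, the fingers measure 114 mm over their backs; the gripper's body (76 mm by 85 mm) begins 54 mm behind the grasp point. The pads swing forward as they close: fully open they stand 13 mm farther back than shut.
Start: joints at [-1.221, 0.477, 0.022, 1.555, -0.011, 1.109, -0.083], TCP at [0.298, 0.606, 0.231] pointing down, gripper open.
Joint ranges: [-2.96, 2.96], [-0.34, 2.1], [-1.41, 1.46], [0.24, 2.44], [-1.37, 4.51], [0.17, 1.92], [-2.96, 2.96]. Speed limits (rad/s): [2.39, 2.39, 3.14, 3.14, 3.14, 3.14, 3.14].

INTERFACE

Orientations are given as a rotation vector (axis times angle).
In Python, from plant import read_state, capture, ticket, env gives the robot as it stands.
- The arm moves only by the shell command python3 -m jog 'ROWS'. ROWS is JSON, a list of rows, each an object of numbers: "wx", "wy", "wz": the turn, a rotation vector about the tool's x, y, z in degrees; "x", "y", "z": the shift along the tool's x, y, z in m; "gripper": the finger opening in m, from 0 to 0.0854. In form: [{"wx": .., "wy": .., "wz": .., "x": .., "y": .., "z": .., "gripper": ..}, ...]. A call has 1 to 12 rows; each row shifts and turns the commanded pose from where the row before left it, along the tool's axes as they then stand; what a row does not reach is not made up. A row lasts 1/8 s, in which the tool goes at most 62.5 mm and 10.7 degrees, less where a joint would pass 70% of its speed; a pose out of reach is approached as far as the arm can. A call with a gripper value outside its range is refused whole. The fingers move at their own pace and stop on an object; the grip force is fixed at half the most. Time passes only in rows, so rows that do not move let the fingers close. It gives the time, the measured TCP pose, the force, the opening and the grip force at its end, in the units of the state.
- read_state(): the state, without advancing time (a new reading comes with each control period).
- capture(name): name is "side" or "top" or "wrist"; returns a dict with "color" (420x560x3 uint8, red, green, blue), "mtx" (3x3 intrinsics, pixels), "dist" ([k1, k2, p1, p2, k3] as OpenCV has them; the pictures are not rectified), "world_to_cam" (4x4, takes a point from world to camera coordinates). Camera axes: x right, y up, looking along -z (the intrinsics and any distortion apply to the point x, -y, -z); pixel columns grow to the right and rows downward; lengths in m; the calibration is good to about 2 mm. A picture is of the moment at which its call begins. There is no depth.
- ticket.close_job(): hands the job in; it is judged then, once.
The state is a dict: "time": time; "joint_pos": joint angles; "joint_velocities": joint speeds; "effort": joint torques, N m; "tcp_pos": TCP position; "eef_rot": TCP orientation; "wrist_force": force on the tool from outside, world axes, zero at the start; "moment": the same for the moment, N m; "gripper_width": finger opening in m; "finger_force": force on a finger pad.
Only numpy, scipy, OpenCV 4.12 (cv2) and the standard library are available. Lean on these libraries where they do the work, as an engineer would, in place of code of your own. Each camera call takes 0.05 s, during which the arm holds its last target. There are 200 camera calls.

## Working session

There is one attempt and no reset: what is moved stays moved. The work goes in short steps, Python scripts to look and compute and a shell command to move; the robot and the scene stay as the last step left them, time stands still between calls to the robot, and variables do not carry over. Pictures are saved under pics/ and viewed, at most 13 in all, crops included, and the job is handed in when it is done.

```bash
ls; mkdir -p pics
python3 - <<'E'
from plant import read_state, capture, env
import cv2,pickle,numpy as np
s=read_state(); print({k:np.round(v,3) for k,v in s.items()}, env.grasp_offset)
a=capture("side");b=capture("top")
pickle.dump((a,b),open("c0.pkl","wb"))
for n,c in(("side",a),("top",b)):
  cv2.imwrite(f"pics/{n}0.png",cv2.resize(c["color"],(800,600))[...,::-1])
  R=c["world_to_cam"]; print(n,np.round(-R[:3,:3].T@R[:3,3],3),np.round(c["mtx"],1).tolist(),np.round(c["dist"],3))
E
```

```text
pics
{'time': np.float64(0.0), 'joint_pos': array([-1.221,  0.478,  0.022,  1.556, -0.012,  1.109, -0.083]), 'joint_velocities': array([-0.002, -0.   , -0.002, -0.001,  0.   , -0.   ,  0.   ]), 'effort': array([-1.0000e-03, -5.9644e+01,  1.6080e+00, -2.8120e+01,  1.3000e-02,
        9.0000e-03, -0.0000e+00]), 'tcp_pos': array([0.298, 0.605, 0.23 ]), 'eef_rot': array([-7.130e-01, -3.059e+00,  3.000e-03]), 'wrist_force': array([-0.407, -0.009, -0.995]), 'moment': array([-0.057,  0.021, -0.02 ]), 'finger_force': np.float64(0.0), 'gripper_width': np.float64(0.085)} -0.0187
side [ 0.75  -0.689  1.293] [[497.0, 0.0, 274.9], [0.0, 497.0, 198.8], [0.0, 0.0, 1.0]] [0.008 0.    0.    0.    0.   ]
top [0.539 0.009 1.333] [[547.1, 0.0, 273.8], [0.0, 547.1, 211.7], [0.0, 0.0, 1.0]] [0.04 0.   0.   0.   0.  ]
```

View pics/side0.png

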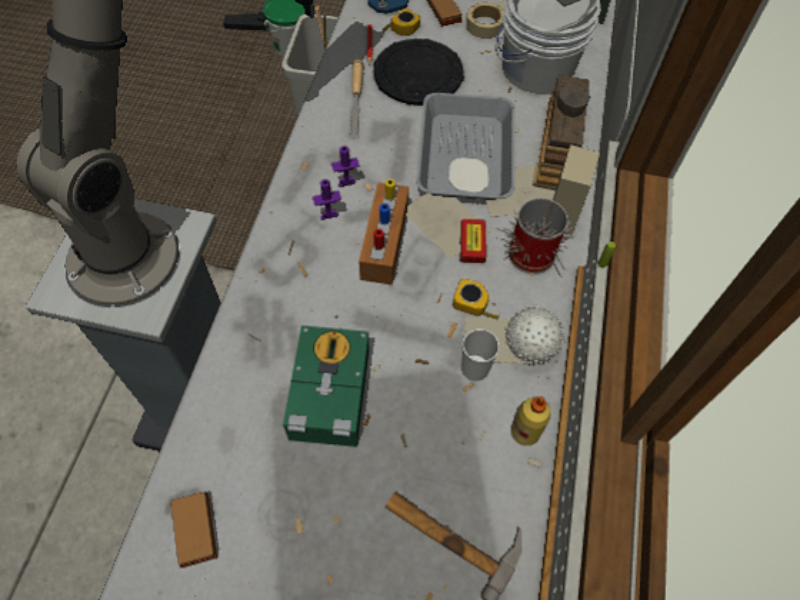

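View pics/top0.png

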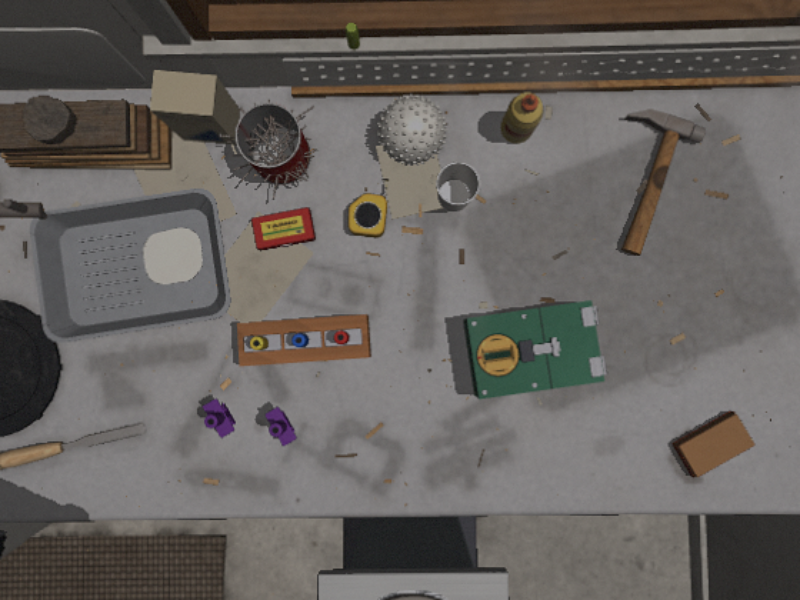

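Side view (800x600): rack with red (379,238), blue (384,213) and yellow (390,188) keys, and strongbox plug at (331,348). Top view: yellow (258,343), blue (298,340), red (340,337), plug (498,355). Possible mix-ups: the purple look-alike keys at top (215,415) and (280,425), and the yellow tape at (367,215). I choose the three keys standing in the oak rack and check with a close crop.

```bash
cat > h.py <<'E'
import numpy as np,cv2
from scipy.spatial.transform import Rotation as Ro
def ray(c,px):
    p=cv2.undistortPoints(np.array([[px]],float),c["mtx"],c["dist"])[0,0]
    W=c["world_to_cam"];R=W[:3,:3]
    return -R.T@W[:3,3], R.T@np.array([p[0],-p[1],-1.])
def at(c,px,z):
    o,d=ray(c,px); return o+d*(z-o[2])/d[2]
def proj(c,P):
    W=c["world_to_cam"];q=W[:3,:3]@P+W[:3,3]
    return cv2.projectPoints(np.array([[q[0],-q[1],-q[2]]]),np.zeros(3),np.zeros(3),c["mtx"],c["dist"])[0][0,0]
def tri(c1,p1,c2,p2):
    A=np.zeros((3,3));b=np.zeros(3)
    for c,p in((c1,p1),(c2,p2)):
        o,d=ray(c,p);d/=np.linalg.norm(d);M=np.eye(3)-np.outer(d,d);A+=M;b+=M@o
    return np.linalg.solve(A,b)
def blob(c,col,box):
    x0,y0,x1,y1=box;hsv=cv2.cvtColor(c["color"],cv2.COLOR_RGB2HSV)[y0:y1,x0:x1]
    H,S,V=[hsv[...,i].astype(int) for i in range(3)]
    h={"red":(H<6)|(H>172),"blue":(H>100)&(H<125),"yellow":(H>24)&(H<34)}[col]
    m=h&(S>150)&(V>50);ys,xs=np.nonzero(m);return xs.mean()+x0,ys.mean()+y0,m.sum()
E
python3 - <<'E'
import pickle,cv2,numpy as np
from h import *
a,b=pickle.load(open("c0.pkl","rb"))
t=cv2.resize(b["color"][200:300,150:275],(800,640),interpolation=cv2.INTER_CUBIC)[:590]
u=b["color"][205:280,155:430]
cv2.imwrite("pics/crop.png",cv2.resize(np.vstack([cv2.resize(b["color"][210:265,160:265],(798,418),interpolation=cv2.INTER_CUBIC)[:290],cv2.resize(b["color"][205:285,320:430],(798,580),interpolation=cv2.INTER_CUBIC)]),(550,600))[...,::-1])
for k,bx,bs in(("red",(225,225,250,250),(255,155,275,180)),("blue",(198,225,220,250),(262,138,280,160)),("yellow",(170,230,190,250),(266,122,282,142))):
    p=blob(b,k,bx);q=blob(a,k,bs);print(k,np.round(p,1),np.round(q,1),at(b,p[:2],.115),tri(a,q[:2],b,p[:2]))
print("plug",at(b,(498*.7,355*.7),.085),at(a,(331*.7,348*.7),.085))
E
```

```text
red [238.7 236.1  59. ] [265.  166.9  80. ] [0.5443374  0.10384027 0.115     ] [0.545214   0.10436859 0.1115176 ]
blue [210.  237.9  65. ] [268.6 149.2  76. ] [0.54111384 0.1677848  0.115     ] [0.54140937 0.16829159 0.11177976]
yellow [181.  239.5  36. ] [272.6 132.5  66. ] [0.53850809 0.23244018 0.115     ] [0.53847565 0.2332907  0.11030238]
plug [ 0.51269456 -0.14319614  0.085     ] [ 0.51357938 -0.14173347  0.085     ]
```

View pics/crop.png

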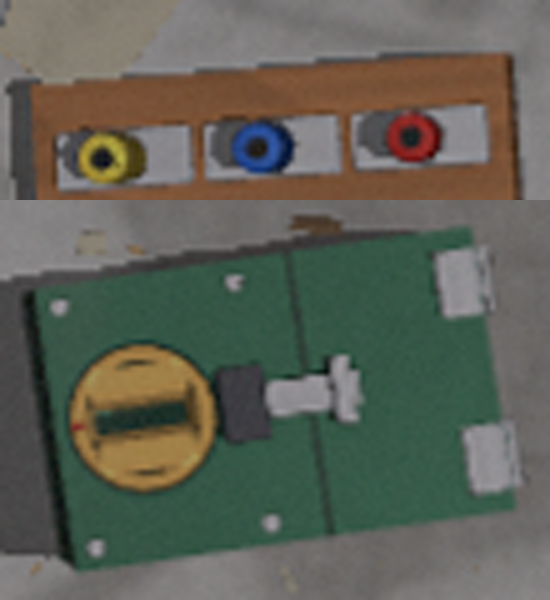

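The crop confirms yellow (103,158), blue (258,148) and red (411,137) standing in the oak rack. Plug centre is at about (143,417), slot from (95,422) to (188,408), red mark at (78,427).

```bash
python3 - <<'E'
import pickle
from h import *
a,b=pickle.load(open("c0.pkl","rb"))
B=lambda u,v:(320+u/5,205+(v-200)/5)
T=lambda u,v:(160+u/5.24,210+v/5.24)
def yaw(p,q,z):
    d=at(b,p,z)-at(b,q,z);return np.degrees(np.arctan2(-d[0],d[1]))
print("box",yaw(B(35,290),B(470,228),.085),yaw(B(75,570),B(515,510),.085),"slot",yaw(B(95,422),B(188,408),.085))
for n,p,q in(("red",(350,113),(487,103)),("blue",(205,128),(340,115)),("yel",(57,140),(190,125)),("rack",(33,85),(512,53))): print(n,yaw(T(*p),T(*q),.079))
hsv=cv2.cvtColor(b["color"],cv2.COLOR_RGB2HSV);m=cv2.inRange(hsv,(10,100,80),(28,255,255))
m[:215]=0;m[285:]=0;m[:,:325]=0;m[:,375:]=0
cs=max(cv2.findContours(m,0,2)[0],key=cv2.contourArea);(c,r)=cv2.minEnclosingCircle(cs);e=cv2.fitEllipse(cs)
print("plug",c,r,e,at(b,e[0],.085),at(b,B(143,417),.085))
E
python3 -m jog '[{"wz":10.17},{"wz":10.17},{"wz":10.17},{"wz":10.17},{"wz":10.17},{"wz":10.17},{}]'
```

```text
box 7.303735944067542 7.080001561362509 slot 7.79301774377381
red 3.3302203940748285
blue 4.648337792761266
yel 5.576876004287515
rack 2.9696660881953685
plug (348.2602233886719, 248.08856201171875) 14.591320037841797 ((348.39501953125, 248.1915740966797), (28.01877784729004, 28.65371322631836), 152.89549255371094) [ 0.51339905 -0.14274743  0.085     ] [ 0.51292096 -0.14320103  0.085     ]invalid input at $[0]: expected keys wx, wy, wz, x, y, z, gripper
```

```bash
python3 -m jog '[{"wx":0,"wy":0,"wz":10.17,"x":0,"y":0,"z":0,"gripper":0.085},{"wx":0,"wy":0,"wz":10.17,"x":0,"y":0,"z":0,"gripper":0.085},{"wx":0,"wy":0,"wz":10.17,"x":0,"y":0,"z":0,"gripper":0.085},{"wx":0,"wy":0,"wz":10.17,"x":0,"y":0,"z":0,"gripper":0.085},{"wx":0,"wy":0,"wz":10.17,"x":0,"y":0,"z":0,"gripper":0.085},{"wx":0,"wy":0,"wz":10.17,"x":0,"y":0,"z":0,"gripper":0.085}]'
python3 -m jog '[{"wx":0,"wy":0,"wz":0,"x":-0.0512,"y":0.0222,"z":0,"gripper":0.085},{"wx":0,"wy":0,"wz":0,"x":-0.0512,"y":0.0222,"z":0,"gripper":0.085},{"wx":0,"wy":0,"wz":0,"x":-0.0512,"y":0.0222,"z":0,"gripper":0.085},{"wx":0,"wy":0,"wz":0,"x":-0.0512,"y":0.0222,"z":0,"gripper":0.085},{"wx":0,"wy":0,"wz":0,"x":-0.0512,"y":0.0222,"z":0,"gripper":0.085},{"wx":0,"wy":0,"wz":0,"x":-0.0512,"y":0.0222,"z":0,"gripper":0.085},{"wx":0,"wy":0,"wz":0,"x":-0.0512,"y":0.0222,"z":0,"gripper":0.085},{"wx":0,"wy":0,"wz":0,"x":-0.0512,"y":0.0222,"z":0,"gripper":0.085},{"wx":0,"wy":0,"wz":0,"x":-0.0512,"y":0.0222,"z":0,"gripper":0.085},{"wx":0,"wy":0,"wz":0,"x":-0.0512,"y":0.0222,"z":0,"gripper":0.085},{"wx":0,"wy":0,"wz":0,"x":0,"y":0,"z":0,"gripper":0.085}]'
cat >> h.py <<'E'
def st():
    from plant import read_state
    s=read_state();R=Ro.from_rotvec(s["eef_rot"]).as_matrix()
    print("t",round(float(s["time"]),2),"tcp",np.round(s["tcp_pos"],4),"y-ang",round(np.degrees(np.arctan2(R[1,1],R[0,1])),2),"z",np.round(R[:,2],3),"F",np.round(s["wrist_force"],1),"M",np.round(s["moment"],2),"w",round(float(s["gripper_width"]),4),"ff",round(float(s["finger_force"]),1),"j7",round(s["joint_pos"][6],2))
    return s,R
def delta(P):
    s,R=st();print("tool delta",np.round(R.T@(np.array(P)-s["tcp_pos"]),4))
E
python3 - <<'E'
from h import *
from plant import capture
delta((.545,.1045,.091))
c=capture("wrist");cv2.imwrite("pics/w1.png",c["color"][...,::-1])
for k in("red","blue","yellow"):
    p=blob(c,k,(0,0,560,420));print(k,p,at(c,p[:2],.115))
print(proj(c,np.array([.545,.1045,.129])))
E
```

```text
time: 0.85
tcp_pos: [0.2981, 0.6052, 0.2308]
eef_rot: [2.174, 2.268, -0.002]
wrist_force: [-0.4, -1.0, -0.6]
gripper_width: 0.0849
finger_force: 0.0
time: 2.22
tcp_pos: [0.546, 0.0991, 0.2314]
eef_rot: [2.176, 2.263, -0.002]
wrist_force: [-0.1, 0.6, -0.4]
gripper_width: 0.0848
finger_force: 0.0
t 2.23 tcp [0.546  0.0991 0.2314] y-ang 2.25 z [ 0.001 -0.002 -1.   ] F [-0.1  0.6 -0.4] M [-0.03  0.03  0.02] w 0.0848 ff 0.0 j7 -0.1
tool delta [ 0.0058 -0.0008  0.1404]
red (np.float64(437.3215443560271), np.float64(98.98614795166519), np.int64(3393)) [0.67158659 0.18939009 0.115     ]
blue (np.float64(272.99378881987576), np.float64(107.11801242236025), np.int64(161)) [0.54278083 0.17654047 0.115     ]
yellow (np.float64(419.01217656012176), np.float64(72.27092846270928), np.int64(657)) [0.65401004 0.20821144 0.115     ]
[272.24613573 201.57663928]
```

View pics/w1.png

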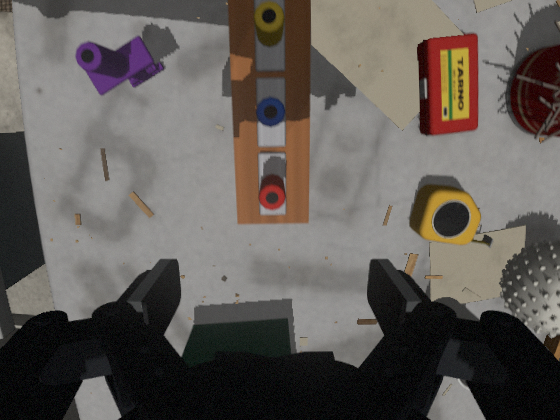

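The wrist view shows red grip top at (272,197), blue (270,112), yellow (268,16), with the purple look-alike well away at upper left (90,55).

Run:
```python
from h import *
import pickle
from plant import capture
c=capture("wrist")
a,b=pickle.load(open("c0.pkl","rb"))
T=lambda u,v:(160+u/5.24,210+v/5.24)
for n,p,t in(("red",(271.5,197),(411,136)),("blue",(270.5,112),(257,149)),("yel",(268.5,16),(103,158))):
    print(n,at(c,p,.129),at(b,T(*t),.129),tri(b,T(*t),c,p))
def yaw(p,q,z):
    d=at(c,p,z)-at(c,q,z);return np.degrees(np.arctan2(-d[0],d[1]))
print("rack yaw",yaw((312,20),(308,222),.074),yaw((229,20),(237,222),.074))
```

```text
red [0.54316671 0.11162054 0.129     ] [0.54449574 0.10339923 0.129     ] [0.54393712 0.10536917 0.10378325]
blue [0.53975564 0.17594973 0.129     ] [0.53999448 0.16814181 0.129     ] [0.53957055 0.17686537 0.0631858 ]
yel [0.53568007 0.24103521 0.129     ] [0.53718322 0.23283959 0.129     ] [0.53762714 0.2172083  0.2137264 ]
rack yaw 2.8267511275950565 3.113782526396249
```

```bash
python3 -m jog '[{"wx":0,"wy":0,"wz":0,"x":0.0055,"y":-0.001,"z":0.045,"gripper":0.065},{"wx":0,"wy":0,"wz":0,"x":0,"y":0,"z":0.02,"gripper":0.065},{"wx":0,"wy":0,"wz":0,"x":0,"y":0,"z":0,"gripper":0.065},{"wx":0,"wy":0,"wz":0,"x":0,"y":0,"z":0,"gripper":0.065}]' >/dev/null
python3 - <<'E'
from h import *
from plant import capture
delta((.5445,.1045,.091))
c=capture("wrist");W=c["world_to_cam"];print(-W[:3,:3].T@W[:3,3], W[:3,:3])
img=c["color"]
for col,(lo,hi) in {"red":((0,150,50),(6,255,255))}.items():
    m=cv2.inRange(cv2.cvtColor(img,cv2.COLOR_RGB2HSV),lo,hi);n,l,s,ce=cv2.connectedComponentsWithStats(m)
    for i in range(1,n):
        if s[i,4]>150: print(s[i],ce[i],at(c,ce[i],.129),at(c,ce[i],.115))
cv2.imwrite("pics/w2.png",img[...,::-1])
E
```

```text
t 2.83 tcp [0.5437 0.1113 0.1671] y-ang 2.83 z [ 0.001  0.001 -1.   ] F [-0.2 -0.4  0.8] M [0.   0.   0.01] w 0.0648 ff 0.0 j7 -0.07
tool delta [-0.0068  0.0004  0.0761]
[0.54034207 0.18109436 0.31025675] [[ 0.99877707  0.04942905  0.00106166]
 [-0.04726411  0.96089227 -0.2728592 ]
 [-0.01450731  0.27247534  0.96205339]]
[ 459   36   64  121 4016] [488.93675299  94.5625    ] [0.65958445 0.20134685 0.129     ] [0.66879455 0.20291112 0.115     ]
[258 218  34  42 684] [274.90204678 241.58333333] [0.54488588 0.10884302 0.129     ] [0.54523684 0.10326243 0.115     ]
```

View pics/w2.png

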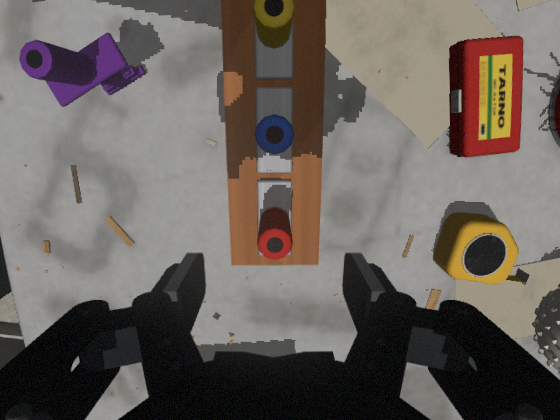

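The wrist view shows red grip top at (275,244), centred between the fingers, about 5 mm toward −y of the TCP.

```bash
python3 -m jog '[{"wx":0,"wy":0,"wz":0,"x":-0.005,"y":0.0005,"z":0.026,"gripper":0.065},{"wx":0,"wy":0,"wz":0,"x":0,"y":0,"z":0.025,"gripper":0.065},{"wx":0,"wy":0,"wz":0,"x":0,"y":0,"z":0.025,"gripper":0.065},{"wx":0,"wy":0,"wz":0,"x":0,"y":0,"z":0,"gripper":0.0},{"wx":0,"wy":0,"wz":0,"x":0,"y":0,"z":0,"gripper":0.0},{"wx":0,"wy":0,"wz":0,"x":0,"y":0,"z":0,"gripper":0.0},{"wx":0,"wy":0,"wz":0,"x":0,"y":0,"z":0,"gripper":0.0},{"wx":0,"wy":0,"wz":0,"x":0,"y":0,"z":0,"gripper":0.0}]' 
python3 -c "from h import *;st()"
```

```text
time: 3.88
tcp_pos: [0.545, 0.1055, 0.0919]
eef_rot: [2.167, 2.274, 0.004]
wrist_force: [-2.5, -0.4, 6.8]
gripper_width: 0.0208
finger_force: 58.5
t 3.88 tcp [0.545  0.1055 0.0919] y-ang 2.75 z [ 0.002  0.001 -1.   ] F [-2.5 -0.4  6.8] M [-0.06  0.4   0.02] w 0.0208 ff 58.5 j7 -0.0
```

```bash
python3 -m jog '[{"wx":0,"wy":0,"wz":0,"x":0,"y":0,"z":-0.02,"gripper":0},{"wx":0,"wy":0,"wz":0,"x":0,"y":0,"z":-0.03,"gripper":0},{"wx":0,"wy":0,"wz":0,"x":0,"y":0,"z":-0.035,"gripper":0},{"wx":0,"wy":0,"wz":0,"x":0,"y":0,"z":-0.035,"gripper":0},{"wx":0,"wy":0,"wz":0,"x":0,"y":0,"z":0,"gripper":0},{"wx":0,"wy":0,"wz":0,"x":-0.0493,"y":-0.0087,"z":0,"gripper":0},{"wx":0,"wy":0,"wz":0,"x":-0.0493,"y":-0.0087,"z":0,"gripper":0},{"wx":0,"wy":0,"wz":0,"x":-0.0493,"y":-0.0087,"z":0,"gripper":0},{"wx":0,"wy":0,"wz":0,"x":-0.0493,"y":-0.0087,"z":0,"gripper":0},{"wx":0,"wy":0,"wz":0,"x":-0.0493,"y":-0.0087,"z":0,"gripper":0},{"wx":0,"wy":0,"wz":-4.4,"x":0,"y":0,"z":0,"gripper":0},{"wx":0,"wy":0,"wz":0,"x":0,"y":0,"z":0,"gripper":0}]' >/dev/null
python3 -m jog '[{"wx":0,"wy":0,"wz":0,"x":0,"y":0,"z":0,"gripper":0},{"wx":0,"wy":0,"wz":0,"x":0,"y":0,"z":0,"gripper":0}]' >/dev/null
python3 - <<'E'
from h import *
from plant import capture
delta((.5133,-.1427,.14))
c=capture("wrist");a=capture("side");w=c["color"]
cv2.imwrite("pics/w3.png",np.hstack([cv2.resize(w[170:420,130:430],(480,400)),cv2.resize(a["color"][170:320,180:300],(320,400))])[...,::-1])
import pickle;pickle.dump((c,a),open("c3.pkl","wb"))
E
```

```text
t 5.62 tcp [ 0.5125 -0.1422  0.21  ] y-ang 7.19 z [-0.  0. -1.] F [-0.5 -0.4 -2.1] M [ 0.03 -0.01 -0.02] w 0.0209 ff 59.0 j7 0.46
tool delta [-0.0006  0.0007  0.07  ]
```

View pics/w3.png

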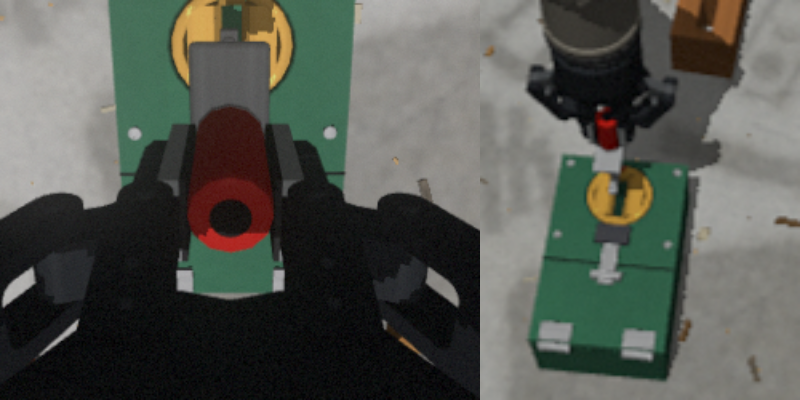

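The key hangs straight and square to the box: in the wrist half its collar at (230,75) is aligned with the plug centre column, and the side half shows it above the plug.

```bash
python3 -m jog '[{"wx":0,"wy":0,"wz":0,"x":-0.0005,"y":0.0005,"z":0.03,"gripper":0},{"wx":0,"wy":0,"wz":0,"x":0,"y":0,"z":0.01,"gripper":0},{"wx":0,"wy":0,"wz":0,"x":0,"y":0,"z":0.01,"gripper":0},{"wx":0,"wy":0,"wz":0,"x":0,"y":0,"z":0,"gripper":0}]'
python3 -c "from h import *;st()"
```

```text
time: 6.22
tcp_pos: [0.5128, -0.1432, 0.1599]
eef_rot: [-2.078, -2.355, 0.001]
wrist_force: [0.1, 0.3, -1.8]
gripper_width: 0.0205
finger_force: 59.1
t 6.22 tcp [ 0.5128 -0.1432  0.1599] y-ang 7.16 z [-0.001  0.    -1.   ] F [ 0.1  0.3 -1.8] M [ 0.37  0.12 -0.05] w 0.0205 ff 59.1 j7 0.51
```

Tip is ~11 mm inside the slot with no load. Continue down.

```bash
python3 -m jog '[{"wx":0,"wy":0,"wz":0,"x":0,"y":0,"z":0.012,"gripper":0},{"wx":0,"wy":0,"wz":0,"x":0,"y":0,"z":0.012,"gripper":0},{"wx":0,"wy":0,"wz":0,"x":0,"y":0,"z":0.012,"gripper":0},{"wx":0,"wy":0,"wz":0,"x":0,"y":0,"z":0.012,"gripper":0},{"wx":0,"wy":0,"wz":0,"x":0,"y":0,"z":0.006,"gripper":0},{"wx":0,"wy":0,"wz":0,"x":0,"y":0,"z":0,"gripper":0}]'
python3 -c "from h import *;st()"
```

```text
time: 6.98
tcp_pos: [0.5125, -0.1431, 0.1054]
eef_rot: [-2.077, -2.355, 0.001]
wrist_force: [-0.5, 2.3, -3.4]
gripper_width: 0.0205
finger_force: 59.4
t 6.97 tcp [ 0.5125 -0.1431  0.1054] y-ang 7.16 z [-0.002  0.    -1.   ] F [-0.5  2.3 -3.4] M [ 0.6   0.05 -0.03] w 0.0205 ff 59.4 j7 0.56
```

```bash
python3 -m jog '[{"wx":0,"wy":0,"wz":0,"x":0,"y":0,"z":0.002,"gripper":0},{"wx":0,"wy":0,"wz":0,"x":0,"y":0,"z":0.002,"gripper":0},{"wx":0,"wy":0,"wz":0,"x":0,"y":0,"z":0.001,"gripper":0},{"wx":0,"wy":0,"wz":0,"x":0,"y":0,"z":0,"gripper":0}]'
python3 -c "from h import *;st()"
```

```text
time: 7.48
tcp_pos: [0.5132, -0.143, 0.1028]
eef_rot: [-2.078, -2.355, -0.003]
wrist_force: [-7.0, 6.3, 16.5]
gripper_width: 0.0204
finger_force: 61.6
t 7.47 tcp [ 0.5132 -0.143   0.1028] y-ang 7.15 z [ 0.     0.002 -1.   ] F [-7.   6.3 16.5] M [ 1.31  1.38 -0.03] w 0.0204 ff 61.6 j7 0.57
```

```bash
python3 -m jog '[{"wx":0,"wy":0,"wz":8,"x":0,"y":0,"z":-0.001,"gripper":0},{"wx":0,"wy":0,"wz":8,"x":0,"y":0,"z":0,"gripper":0},{"wx":0,"wy":0,"wz":8,"x":0,"y":0,"z":0,"gripper":0},{"wx":0,"wy":0,"wz":0,"x":0,"y":0,"z":0,"gripper":0}]' >/dev/null
python3 -c "from h import *;st()"
python3 -m jog '[{"wx":0,"wy":0,"wz":8,"x":0,"y":0,"z":0,"gripper":0},{"wx":0,"wy":0,"wz":8,"x":0,"y":0,"z":0,"gripper":0},{"wx":0,"wy":0,"wz":0,"x":0,"y":0,"z":0,"gripper":0}]' >/dev/null
python3 -c "from h import *;st()"
```

```text
t 7.97 tcp [ 0.5129 -0.1428  0.1029] y-ang -16.85 z [-0.001  0.001 -1.   ] F [-4.2  4.7  7.6] M [1.14 0.89 0.21] w 0.0207 ff 60.6 j7 0.22
t 8.35 tcp [ 0.5114 -0.1446  0.1029] y-ang -32.91 z [-0.003 -0.001 -1.   ] F [-7.5  1.3 12. ] M [0.24 1.93 0.43] w 0.0205 ff 60.9 j7 -0.0
```

```bash
python3 -m jog '[{"wx":0,"wy":0,"wz":5,"x":0,"y":0,"z":0,"gripper":0},{"wx":0,"wy":0,"wz":5,"x":0,"y":0,"z":0,"gripper":0},{"wx":0,"wy":0,"wz":0,"x":0,"y":0,"z":0,"gripper":0}]' >/dev/null
python3 - <<'E'
from h import *
from plant import capture
st()
c=capture("wrist");cv2.imwrite("pics/w4.png",c["color"][170:420,130:430][...,::-1])
E
```

```text
t 8.72 tcp [ 0.5109 -0.1448  0.1028] y-ang -42.89 z [-0.004 -0.    -1.   ] F [-8.2  0.1 11.6] M [0.28 2.19 0.46] w 0.0204 ff 61.1 j7 -0.14
```

View pics/w4.png

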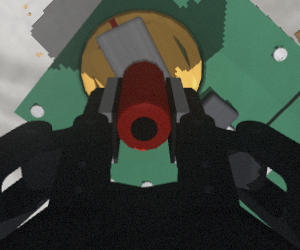

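The wrist view shows the collar at (133,45) turned about 25° relative to the fingers: the grip slipped, so red is a wrong key. Turning it back past locked slips it back into line with the tool.

```bash
python3 -m jog '[{"wx":0,"wy":0,"wz":-8,"x":0,"y":0,"z":0,"gripper":0},{"wx":0,"wy":0,"wz":-8,"x":0,"y":0,"z":0,"gripper":0},{"wx":0,"wy":0,"wz":-8,"x":0,"y":0,"z":0,"gripper":0},{"wx":0,"wy":0,"wz":-8,"x":0,"y":0,"z":0,"gripper":0},{"wx":0,"wy":0,"wz":-8,"x":0,"y":0,"z":0,"gripper":0},{"wx":0,"wy":0,"wz":-8,"x":0,"y":0,"z":0,"gripper":0},{"wx":0,"wy":0,"wz":-8,"x":0,"y":0,"z":0,"gripper":0},{"wx":0,"wy":0,"wz":0,"x":0,"y":0,"z":0,"gripper":0}]' >/dev/null
python3 -c "from h import *;st()"
python3 -m jog '[{"wx":0,"wy":0,"wz":6,"x":0,"y":0,"z":0,"gripper":0},{"wx":0,"wy":0,"wz":0,"x":0,"y":0,"z":-0.01,"gripper":0},{"wx":0,"wy":0,"wz":0,"x":0,"y":0,"z":-0.015,"gripper":0},{"wx":0,"wy":0,"wz":0,"x":0,"y":0,"z":0,"gripper":0}]' >/dev/null
python3 -c "from h import *;st()"
```

```text
t 9.78 tcp [ 0.5141 -0.1457  0.1031] y-ang 12.98 z [ 0.003 -0.002 -1.   ] F [ 2.5 -2.4 -0.7] M [-0.52 -0.37 -0.11] w 0.0208 ff 59.6 j7 0.65
t 10.28 tcp [ 0.514  -0.1433  0.1288] y-ang 7.21 z [ 0.003  0.    -1.   ] F [-0.8  0.5 -1.3] M [-0.02 -0.02  0.02] w 0.0207 ff 59.4 j7 0.54
```

```bash
python3 -m jog '[{"wx":0,"wy":0,"wz":0,"x":0,"y":0,"z":-0.03,"gripper":0},{"wx":0,"wy":0,"wz":0,"x":0,"y":0,"z":-0.035,"gripper":0},{"wx":0,"wy":0,"wz":0,"x":0,"y":0,"z":-0.015,"gripper":0},{"wx":0,"wy":0,"wz":0,"x":0,"y":0,"z":0,"gripper":0},{"wx":0,"wy":0,"wz":0,"x":0,"y":0,"z":0,"gripper":0}]' >/dev/null
python3 - <<'E'
from h import *
from plant import capture
st()
c=capture("wrist");w=c["color"]
cv2.imwrite("pics/w5.png",cv2.resize(w[130:400,130:430],(600,540))[...,::-1])
E
```

```text
t 10.9 tcp [ 0.5122 -0.1432  0.206 ] y-ang 7.17 z [-0.002  0.    -1.   ] F [ 0.7 -0.6 -2.4] M [ 0.02 -0.    0.04] w 0.0207 ff 66.5 j7 0.47
```

View pics/w5.png

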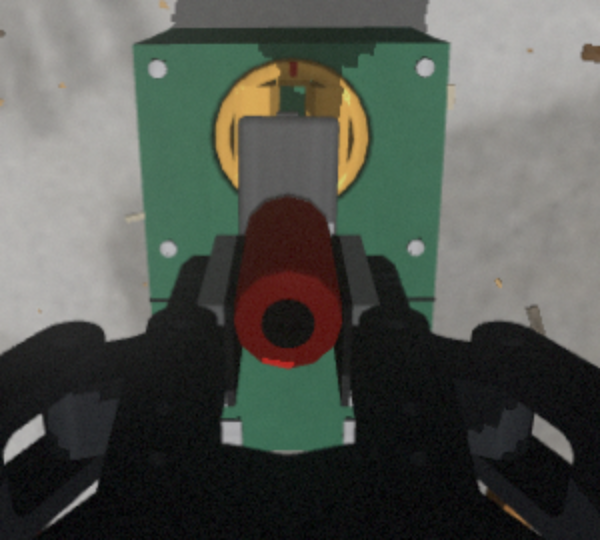

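The key is back in line with the tool (collar at (288,165)), and the plug is at 0 with its red mark at (293,68). Returning red to its slot.

```bash
python3 -m jog '[{"wx":0,"wy":0,"wz":4.4,"x":0,"y":0,"z":0,"gripper":0},{"wx":0,"wy":0,"wz":0,"x":0.0494,"y":0.0089,"z":0,"gripper":0},{"wx":0,"wy":0,"wz":0,"x":0.0494,"y":0.0089,"z":0,"gripper":0},{"wx":0,"wy":0,"wz":0,"x":0.0494,"y":0.0089,"z":0,"gripper":0},{"wx":0,"wy":0,"wz":0,"x":0.0494,"y":0.0089,"z":0,"gripper":0},{"wx":0,"wy":0,"wz":0,"x":0.0494,"y":0.0089,"z":0,"gripper":0},{"wx":0,"wy":0,"wz":0,"x":0,"y":0,"z":0,"gripper":0},{"wx":0,"wy":0,"wz":0,"x":0,"y":0,"z":0.03,"gripper":0},{"wx":0,"wy":0,"wz":0,"x":0,"y":0,"z":0,"gripper":0},{"wx":0,"wy":0,"wz":0,"x":0,"y":0,"z":0,"gripper":0}]' >/dev/null
python3 -c "from h import *;delta((.545,.1055,.0925))"
```

```text
t 12.2 tcp [0.5457 0.1044 0.1775] y-ang 2.67 z [-0.    -0.001 -1.   ] F [ 0.1 -0.1 -1.4] M [ 0.03 -0.03 -0.03] w 0.0204 ff 66.2 j7 -0.06
tool delta [ 0.0011 -0.0006  0.085 ]
```

```bash
python3 -m jog '[{"wx":0,"wy":0,"wz":0,"x":0.001,"y":-0.0005,"z":0.02,"gripper":0},{"wx":0,"wy":0,"wz":0,"x":0,"y":0,"z":0.02,"gripper":0},{"wx":0,"wy":0,"wz":0,"x":0,"y":0,"z":0.02,"gripper":0},{"wx":0,"wy":0,"wz":0,"x":0,"y":0,"z":0.015,"gripper":0},{"wx":0,"wy":0,"wz":0,"x":0,"y":0,"z":0.01,"gripper":0},{"wx":0,"wy":0,"wz":0,"x":0,"y":0,"z":0,"gripper":0}]' 
python3 -c "from h import *;st()"
```

```text
time: 12.95
tcp_pos: [0.546, 0.1058, 0.0929]
eef_rot: [2.168, 2.272, 0.002]
wrist_force: [0.6, -2.0, -0.6]
gripper_width: 0.0201
finger_force: 67.8
t 12.95 tcp [0.546  0.1058 0.0929] y-ang 2.69 z [ 0.001  0.    -1.   ] F [ 0.6 -2.  -0.6] M [-0.48 -0.17 -0.02] w 0.0201 ff 67.8 j7 0.0
```

```bash
python3 -m jog '[{"wx":0,"wy":0,"wz":0,"x":0,"y":0,"z":0,"gripper":0.06},{"wx":0,"wy":0,"wz":0,"x":0,"y":0,"z":0,"gripper":0.06},{"wx":0,"wy":0,"wz":0,"x":0,"y":0,"z":0,"gripper":0.06},{"wx":0,"wy":0,"wz":0,"x":0,"y":0,"z":-0.03,"gripper":0.06},{"wx":0,"wy":0,"wz":0,"x":0,"y":0,"z":-0.04,"gripper":0.065},{"wx":0,"wy":0,"wz":0,"x":0,"y":0,"z":0,"gripper":0.065},{"wx":0,"wy":0,"wz":0,"x":0.032,"y":-0.001,"z":0,"gripper":0.065},{"wx":0,"wy":0,"wz":0,"x":0.031,"y":-0.001,"z":0,"gripper":0.065},{"wx":0,"wy":0,"wz":0,"x":0,"y":0,"z":0,"gripper":0.065},{"wx":0,"wy":0,"wz":0,"x":0,"y":0,"z":0,"gripper":0.065}]' >/dev/null
python3 - <<'E'
from h import *
from plant import capture
delta((.5412,.1685,.0915))
c=capture("wrist")
p=blob(c,"blue",(220,180,340,300));print(p,at(c,p[:2],.129),at(c,p[:2],.12))
a=capture("side")
q=blob(a,"red",(255,155,275,180));print(q)
E
```

```text
t 14.2 tcp [0.5397 0.1684 0.1617] y-ang 2.73 z [-0.001 -0.001 -1.   ] F [ 0.9 -0.  -0.1] M [-0.06  0.02 -0.02] w 0.0651 ff 0.0 j7 -0.16
tool delta [0.0001 0.0015 0.0702]
(np.float64(276.0243902439024), np.float64(234.1479674796748), np.int64(615)) [0.54119711 0.17272603 0.129     ] [0.54142283 0.16936145 0.12      ]
(np.float64(265.49333333333334), np.float64(165.54666666666668), np.int64(75))
```

```bash
python3 -m jog '[{"wx":0,"wy":0,"wz":0,"x":0.0005,"y":0.001,"z":0.024,"gripper":0.065},{"wx":0,"wy":0,"wz":0,"x":0,"y":0,"z":0.024,"gripper":0.065},{"wx":0,"wy":0,"wz":0,"x":0,"y":0,"z":0.022,"gripper":0.065},{"wx":0,"wy":0,"wz":0,"x":0,"y":0,"z":0,"gripper":0.0},{"wx":0,"wy":0,"wz":0,"x":0,"y":0,"z":0,"gripper":0.0},{"wx":0,"wy":0,"wz":0,"x":0,"y":0,"z":0,"gripper":0.0},{"wx":0,"wy":0,"wz":0,"x":0,"y":0,"z":0,"gripper":0.0},{"wx":0,"wy":0,"wz":0,"x":0,"y":0,"z":0,"gripper":0.0}]'
python3 -c "from h import *;st()"
```

```text
time: 15.3
tcp_pos: [0.5417, 0.1694, 0.0934]
eef_rot: [2.168, 2.273, 0.002]
wrist_force: [-0.9, -1.8, 6.8]
gripper_width: 0.0209
finger_force: 58.6
t 15.3 tcp [0.5417 0.1694 0.0934] y-ang 2.72 z [ 0.001  0.    -1.   ] F [-0.9 -1.8  6.8] M [-0.39  0.32 -0.06] w 0.0209 ff 58.6 j7 -0.11
```

```bash
python3 -m jog '[{"wx":0,"wy":0,"wz":0,"x":0,"y":0,"z":-0.02,"gripper":0},{"wx":0,"wy":0,"wz":0,"x":0,"y":0,"z":-0.035,"gripper":0},{"wx":0,"wy":0,"wz":0,"x":0,"y":0,"z":-0.045,"gripper":0},{"wx":0,"wy":0,"wz":0,"x":0,"y":0,"z":-0.045,"gripper":0},{"wx":0,"wy":0,"wz":0,"x":0,"y":0,"z":0,"gripper":0},{"wx":0,"wy":0,"wz":0,"x":-0.0517,"y":-0.00725,"z":0,"gripper":0},{"wx":0,"wy":0,"wz":0,"x":-0.0517,"y":-0.00725,"z":0,"gripper":0},{"wx":0,"wy":0,"wz":0,"x":-0.0517,"y":-0.00725,"z":0,"gripper":0},{"wx":0,"wy":0,"wz":0,"x":-0.0517,"y":-0.00725,"z":0,"gripper":0},{"wx":0,"wy":0,"wz":0,"x":-0.0517,"y":-0.00725,"z":0,"gripper":0},{"wx":0,"wy":0,"wz":0,"x":-0.0517,"y":-0.00725,"z":0,"gripper":0},{"wx":0,"wy":0,"wz":-4.4,"x":0,"y":0,"z":0.04,"gripper":0}]' >/dev/null
python3 -m jog '[{"wx":0,"wy":0,"wz":0,"x":0,"y":0,"z":0,"gripper":0},{"wx":0,"wy":0,"wz":0,"x":0,"y":0,"z":0,"gripper":0},{"wx":0,"wy":0,"wz":0,"x":0,"y":0,"z":0,"gripper":0}]' >/dev/null
python3 - <<'E'
from h import *
from plant import capture
delta((.513,-.1428,.162))
c=capture("wrist");w=c["color"]
cv2.imwrite("pics/w6.png",cv2.resize(w[130:400,130:430],(600,540))[...,::-1])
a=capture("side");print(blob(a,"red",(255,155,275,180)),blob(a,"yellow",(266,122,282,142)))
E
```

```text
t 17.18 tcp [ 0.5134 -0.1415  0.1983] y-ang 7.19 z [ 0.002  0.    -1.   ] F [-0.7 -0.4 -2.5] M [ 0.01 -0.02  0.  ] w 0.0211 ff 59.0 j7 0.49
tool delta [-0.0012 -0.0006  0.0363]
(np.float64(265.56962025316454), np.float64(165.43037974683546), np.int64(79)) (np.float64(272.6), np.float64(132.35384615384615), np.int64(65))
```

View pics/w6.png

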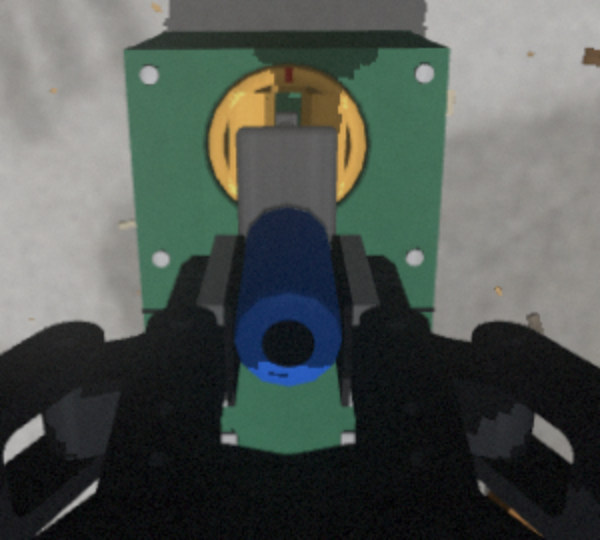

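Blue hangs square above the plug: collar at (287,175), red mark at (289,74).

```bash
python3 -m jog '[{"wx":0,"wy":0,"wz":0,"x":-0.001,"y":-0.0005,"z":0.016,"gripper":0},{"wx":0,"wy":0,"wz":0,"x":0,"y":0,"z":0.01,"gripper":0},{"wx":0,"wy":0,"wz":0,"x":0,"y":0,"z":0.01,"gripper":0},{"wx":0,"wy":0,"wz":0,"x":0,"y":0,"z":0,"gripper":0}]'
python3 -c "from h import *;st()"
```

```text
time: 17.77
tcp_pos: [0.5124, -0.1432, 0.1605]
eef_rot: [2.079, 2.355, -0.0]
wrist_force: [2.4, 0.2, -2.6]
gripper_width: 0.0208
finger_force: 59.1
t 17.77 tcp [ 0.5124 -0.1432  0.1605] y-ang 7.14 z [ 0. -0. -1.] F [ 2.4  0.2 -2.6] M [ 0.07 -0.73 -0.04] w 0.0208 ff 59.1 j7 0.53
```

```bash
python3 -m jog '[{"wx":0,"wy":0,"wz":0,"x":0,"y":0,"z":0.012,"gripper":0},{"wx":0,"wy":0,"wz":0,"x":0,"y":0,"z":0.012,"gripper":0},{"wx":0,"wy":0,"wz":0,"x":0,"y":0,"z":0.012,"gripper":0},{"wx":0,"wy":0,"wz":0,"x":0,"y":0,"z":0.012,"gripper":0},{"wx":0,"wy":0,"wz":0,"x":0,"y":0,"z":0.005,"gripper":0},{"wx":0,"wy":0,"wz":0,"x":0,"y":0,"z":0,"gripper":0}]'
python3 -c "from h import *;st()"
```

```text
time: 18.52
tcp_pos: [0.5122, -0.1432, 0.1079]
eef_rot: [-2.079, -2.355, 0.0]
wrist_force: [2.8, 0.8, -2.7]
gripper_width: 0.0205
finger_force: 59.3
t 18.52 tcp [ 0.5122 -0.1432  0.1079] y-ang 7.15 z [-0. -0. -1.] F [ 2.8  0.8 -2.7] M [ 0.03 -0.79 -0.04] w 0.0205 ff 59.3 j7 0.59
```

```bash
python3 -m jog '[{"wx":0,"wy":0,"wz":0,"x":0,"y":0.0005,"z":0.002,"gripper":0},{"wx":0,"wy":0,"wz":0,"x":0,"y":0,"z":0.002,"gripper":0},{"wx":0,"wy":0,"wz":0,"x":0,"y":0,"z":0.0015,"gripper":0},{"wx":0,"wy":0,"wz":0,"x":0,"y":0,"z":0,"gripper":0}]' >/dev/null
python3 -c "from h import *;st()"
python3 -m jog '[{"wx":0,"wy":0,"wz":8,"x":0,"y":0,"z":0,"gripper":0},{"wx":0,"wy":0,"wz":8,"x":0,"y":0,"z":0,"gripper":0},{"wx":0,"wy":0,"wz":8,"x":0,"y":0,"z":0,"gripper":0},{"wx":0,"wy":0,"wz":0,"x":0,"y":0,"z":0,"gripper":0}]' >/dev/null
python3 -c "from h import *;st()"
python3 -m jog '[{"wx":0,"wy":0,"wz":8,"x":0,"y":0,"z":0,"gripper":0},{"wx":0,"wy":0,"wz":8,"x":0,"y":0,"z":0,"gripper":0},{"wx":0,"wy":0,"wz":0,"x":0,"y":0,"z":0,"gripper":0}]' >/dev/null
python3 -c "from h import *;st()"
```

```text
t 19.02 tcp [ 0.5123 -0.1433  0.1042] y-ang 7.13 z [-0.     0.001 -1.   ] F [-4.6  1.3 15.9] M [0.5  1.03 0.05] w 0.0205 ff 61.6 j7 0.59
t 19.52 tcp [ 0.5124 -0.1436  0.1042] y-ang -16.91 z [ 0.     0.001 -1.   ] F [-4.7  1.4 16.7] M [0.19 0.9  0.24] w 0.0207 ff 61.3 j7 0.25
t 19.9 tcp [ 0.5114 -0.1443  0.104 ] y-ang -32.86 z [-0.002 -0.    -1.   ] F [-5.8 -1.9 18. ] M [-0.2   1.52  0.75] w 0.0206 ff 61.9 j7 0.02
```

```bash
python3 -m jog '[{"wx":0,"wy":0,"wz":5,"x":0,"y":0,"z":0,"gripper":0},{"wx":0,"wy":0,"wz":5,"x":0,"y":0,"z":0,"gripper":0},{"wx":0,"wy":0,"wz":0,"x":0,"y":0,"z":0,"gripper":0}]' >/dev/null
python3 - <<'E'
from h import *
from plant import capture
st()
c=capture("wrist");cv2.imwrite("pics/w7.png",c["color"][170:420,130:430][...,::-1])
E
```

```text
t 20.27 tcp [ 0.5116 -0.1436  0.1037] y-ang -42.84 z [-0.002  0.001 -1.   ] F [-6.2  0.1 14.6] M [0.23 1.17 0.52] w 0.0207 ff 62.1 j7 -0.11
```

View pics/w7.png

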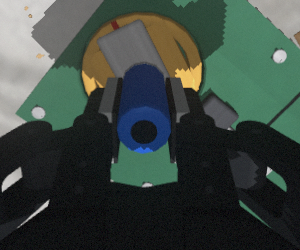

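The collar at (133,45) is turned ~25° against the fingers, as with red, so blue is wrong too. Turn back and withdraw.

```bash
python3 -m jog '[{"wx":0,"wy":0,"wz":-8,"x":0,"y":0,"z":-0.001,"gripper":0},{"wx":0,"wy":0,"wz":-8,"x":0,"y":0,"z":0,"gripper":0},{"wx":0,"wy":0,"wz":-8,"x":0,"y":0,"z":0,"gripper":0},{"wx":0,"wy":0,"wz":-8,"x":0,"y":0,"z":0,"gripper":0},{"wx":0,"wy":0,"wz":-8,"x":0,"y":0,"z":0,"gripper":0},{"wx":0,"wy":0,"wz":-8,"x":0,"y":0,"z":0,"gripper":0},{"wx":0,"wy":0,"wz":-8,"x":0,"y":0,"z":0,"gripper":0},{"wx":0,"wy":0,"wz":0,"x":0,"y":0,"z":0,"gripper":0},{"wx":0,"wy":0,"wz":6,"x":0,"y":0,"z":0,"gripper":0},{"wx":0,"wy":0,"wz":0,"x":0,"y":0,"z":-0.01,"gripper":0},{"wx":0,"wy":0,"wz":0,"x":0,"y":0,"z":-0.015,"gripper":0},{"wx":0,"wy":0,"wz":0,"x":0,"y":0,"z":0,"gripper":0}]' >/dev/null
python3 -c "from h import *;st()"
python3 -m jog '[{"wx":0,"wy":0,"wz":0,"x":0,"y":0,"z":-0.03,"gripper":0},{"wx":0,"wy":0,"wz":0,"x":0,"y":0,"z":-0.035,"gripper":0},{"wx":0,"wy":0,"wz":0,"x":0,"y":0,"z":-0.045,"gripper":0},{"wx":0,"wy":0,"wz":0,"x":0,"y":0,"z":0,"gripper":0},{"wx":0,"wy":0,"wz":4.4,"x":0,"y":0,"z":0,"gripper":0},{"wx":0,"wy":0,"wz":0,"x":0,"y":0,"z":0,"gripper":0},{"wx":0,"wy":0,"wz":0,"x":0,"y":0,"z":0,"gripper":0}]' >/dev/null
python3 -c "from h import *;delta((.5417,.1694,.239))"
```

```text
t 21.82 tcp [ 0.5131 -0.1433  0.1303] y-ang 7.21 z [ 0.002  0.    -1.   ] F [ 0.3 -0.2 -1.6] M [-0.03 -0.06  0.02] w 0.0206 ff 60.2 j7 0.56
t 22.7 tcp [ 0.512  -0.1431  0.2379] y-ang 2.84 z [-0.002  0.    -1.   ] F [-0.  -0.3 -1.2] M [-0.02  0.01 -0.03] w 0.0204 ff 70.4 j7 0.39
tool delta [ 0.3106  0.0452 -0.0011]
```

```bash
python3 -m jog '[{"wx":0,"wy":0,"wz":0,"x":0.0518,"y":0.0075,"z":0,"gripper":0},{"wx":0,"wy":0,"wz":0,"x":0.0518,"y":0.0075,"z":0,"gripper":0},{"wx":0,"wy":0,"wz":0,"x":0.0518,"y":0.0075,"z":0,"gripper":0},{"wx":0,"wy":0,"wz":0,"x":0.0518,"y":0.0075,"z":0,"gripper":0},{"wx":0,"wy":0,"wz":0,"x":0.0518,"y":0.0075,"z":0,"gripper":0},{"wx":0,"wy":0,"wz":0,"x":0.0518,"y":0.0075,"z":0,"gripper":0},{"wx":0,"wy":0,"wz":0,"x":0,"y":0,"z":0.02,"gripper":0},{"wx":0,"wy":0,"wz":0,"x":0,"y":0,"z":0.035,"gripper":0},{"wx":0,"wy":0,"wz":0,"x":0,"y":0,"z":0,"gripper":0},{"wx":0,"wy":0,"wz":0,"x":0,"y":0,"z":0,"gripper":0}]' >/dev/null
python3 -c "from h import *;delta((.5417,.1694,.0938))"
```

```text
t 23.95 tcp [0.5432 0.1692 0.1846] y-ang 2.75 z [ 0.001  0.    -1.   ] F [ 0.1  0.1 -1.4] M [ 0.   -0.03 -0.01] w 0.0203 ff 70.0 j7 -0.17
tool delta [ 0.0003 -0.0015  0.0908]
```

```bash
python3 -m jog '[{"wx":0,"wy":0,"wz":0,"x":0.0,"y":-0.001,"z":0.02,"gripper":0},{"wx":0,"wy":0,"wz":0,"x":0,"y":0,"z":0.02,"gripper":0},{"wx":0,"wy":0,"wz":0,"x":0,"y":0,"z":0.02,"gripper":0},{"wx":0,"wy":0,"wz":0,"x":0,"y":0,"z":0.02,"gripper":0},{"wx":0,"wy":0,"wz":0,"x":0,"y":0,"z":0.0105,"gripper":0},{"wx":0,"wy":0,"wz":0,"x":0,"y":0,"z":0,"gripper":0}]' >/dev/null 
python3 -c "from h import *;st()"
```

```text
t 24.7 tcp [0.5424 0.1693 0.094 ] y-ang 2.73 z [ 0.001  0.    -1.   ] F [ 0.  -1.2 -1.7] M [ 0.   -0.02  0.01] w 0.0205 ff 70.6 j7 -0.1
```

```bash
python3 -m jog '[{"wx":0,"wy":0,"wz":0,"x":0,"y":0,"z":0,"gripper":0.06},{"wx":0,"wy":0,"wz":0,"x":0,"y":0,"z":0,"gripper":0.06},{"wx":0,"wy":0,"wz":0,"x":0,"y":0,"z":0,"gripper":0.06},{"wx":0,"wy":0,"wz":0,"x":0,"y":0,"z":-0.03,"gripper":0.06},{"wx":0,"wy":0,"wz":0,"x":0,"y":0,"z":-0.04,"gripper":0.065},{"wx":0,"wy":0,"wz":0,"x":0,"y":0,"z":0,"gripper":0.065},{"wx":0,"wy":0,"wz":0,"x":0.032,"y":-0.001,"z":0,"gripper":0.065},{"wx":0,"wy":0,"wz":0,"x":0.032,"y":-0.0005,"z":0,"gripper":0.065},{"wx":0,"wy":0,"wz":0,"x":0,"y":0,"z":0,"gripper":0.065},{"wx":0,"wy":0,"wz":0,"x":0,"y":0,"z":0,"gripper":0.065}]' >/dev/null
python3 - <<'E'
from h import *
from plant import capture
delta((.538,.2335,.0925))
c=capture("wrist")
p=blob(c,"yellow",(220,180,340,300));print(p,at(c,p[:2],.129),at(c,p[:2],.12))
E
```

```text
t 25.95 tcp [0.5368 0.2323 0.1627] y-ang 2.73 z [-0.001 -0.001 -1.   ] F [-0.1 -0.6  0.2] M [ 0.02 -0.03 -0.06] w 0.0648 ff 0.0 j7 -0.26
tool delta [0.0012 0.0013 0.0702]
(np.float64(275.29887640449437), np.float64(233.47640449438202), np.int64(445)) [0.53782131 0.23664541 0.129     ] [0.53802435 0.23329937 0.12      ]
```

```bash
python3 -m jog '[{"wx":0,"wy":0,"wz":0,"x":0.0015,"y":0.001,"z":0.024,"gripper":0.065},{"wx":0,"wy":0,"wz":0,"x":0,"y":0,"z":0.024,"gripper":0.065},{"wx":0,"wy":0,"wz":0,"x":0,"y":0,"z":0.022,"gripper":0.065},{"wx":0,"wy":0,"wz":0,"x":0,"y":0,"z":0,"gripper":0.0},{"wx":0,"wy":0,"wz":0,"x":0,"y":0,"z":0,"gripper":0.0},{"wx":0,"wy":0,"wz":0,"x":0,"y":0,"z":0,"gripper":0.0},{"wx":0,"wy":0,"wz":0,"x":0,"y":0,"z":0,"gripper":0.0},{"wx":0,"wy":0,"wz":0,"x":0,"y":0,"z":0,"gripper":0.0}]' >/dev/null
python3 -c "from h import *;st()"
```

```text
t 27.0 tcp [0.5386 0.2344 0.0944] y-ang 2.72 z [ 0.001  0.    -1.   ] F [-2.3 -2.3  6.7] M [-0.46  0.33 -0.  ] w 0.0206 ff 58.8 j7 -0.21
```

```bash
python3 -m jog '[{"wx":0,"wy":0,"wz":0,"x":0,"y":0,"z":-0.02,"gripper":0},{"wx":0,"wy":0,"wz":0,"x":0,"y":0,"z":-0.035,"gripper":0},{"wx":0,"wy":0,"wz":0,"x":0,"y":0,"z":-0.045,"gripper":0},{"wx":0,"wy":0,"wz":0,"x":0,"y":0,"z":-0.045,"gripper":0},{"wx":0,"wy":0,"wz":0,"x":0,"y":0,"z":0,"gripper":0},{"wx":0,"wy":0,"wz":0,"x":-0.0536,"y":-0.0062,"z":0,"gripper":0},{"wx":0,"wy":0,"wz":0,"x":-0.0536,"y":-0.0062,"z":0,"gripper":0},{"wx":0,"wy":0,"wz":0,"x":-0.0536,"y":-0.0062,"z":0,"gripper":0},{"wx":0,"wy":0,"wz":0,"x":-0.0536,"y":-0.0062,"z":0,"gripper":0},{"wx":0,"wy":0,"wz":0,"x":-0.0536,"y":-0.0062,"z":0,"gripper":0},{"wx":0,"wy":0,"wz":0,"x":-0.0536,"y":-0.0062,"z":0,"gripper":0},{"wx":0,"wy":0,"wz":0,"x":-0.0536,"y":-0.0062,"z":0,"gripper":0}]' >/dev/null
python3 -m jog '[{"wx":0,"wy":0,"wz":-4.4,"x":0,"y":0,"z":0.04,"gripper":0},{"wx":0,"wy":0,"wz":0,"x":0,"y":0,"z":0,"gripper":0},{"wx":0,"wy":0,"wz":0,"x":0,"y":0,"z":0,"gripper":0},{"wx":0,"wy":0,"wz":0,"x":0,"y":0,"z":0,"gripper":0}]' >/dev/null
python3 - <<'E'
from h import *
from plant import capture
delta((.513,-.143,.163))
c=capture("wrist");g=cv2.cvtColor(c["color"],cv2.COLOR_RGB2GRAY)
# collar side edges: gray (unsaturated) pixels over the brass/green just above the grip
hsv=cv2.cvtColor(c["color"],cv2.COLOR_RGB2HSV)
m=((hsv[...,1]<40)&(hsv[...,2]>60)).astype(np.uint8);m[:,:215]=0;m[:,330:]=0;m[:185]=0;m[250:]=0
for r in range(190,245,6): 
    x=np.nonzero(m[r])[0]; print(r,(x.min(),x.max()) if len(x) else None,end=" ")
E
```

```text
t 29.0 tcp [ 0.5135 -0.1414  0.1993] y-ang 7.2 z [ 0.002  0.    -1.   ] F [-0.4 -0.2 -1.7] M [-0.03 -0.05 -0.01] w 0.0207 ff 59.0 j7 0.5
tool delta [-0.0015 -0.0008  0.0363]
190 (np.int64(267), np.int64(277)) 196 (np.int64(249), np.int64(297)) 202 (np.int64(249), np.int64(297)) 208 (np.int64(249), np.int64(297)) 214 (np.int64(249), np.int64(297)) 220 (np.int64(249), np.int64(297)) 226 (np.int64(249), np.int64(297)) 232 (np.int64(249), np.int64(297)) 238 (np.int64(249), np.int64(297)) 244 (np.int64(249), np.int64(297))
```

Collar square (columns 249–297 at every row). Insert.

```bash
python3 -m jog '[{"wx":0,"wy":0,"wz":0,"x":-0.0013,"y":-0.0005,"z":0.016,"gripper":0},{"wx":0,"wy":0,"wz":0,"x":0,"y":0,"z":0.01,"gripper":0},{"wx":0,"wy":0,"wz":0,"x":0,"y":0,"z":0.01,"gripper":0},{"wx":0,"wy":0,"wz":0,"x":0,"y":0,"z":0,"gripper":0}]'
python3 -c "from h import *;st()"
```

```text
time: 29.55
tcp_pos: [0.5125, -0.1434, 0.1615]
eef_rot: [-2.079, -2.356, 0.001]
wrist_force: [3.0, 0.8, -2.6]
gripper_width: 0.0205
finger_force: 59.4
t 29.55 tcp [ 0.5125 -0.1434  0.1615] y-ang 7.15 z [-0. -0. -1.] F [ 3.   0.8 -2.6] M [ 0.02 -0.49 -0.04] w 0.0205 ff 59.4 j7 0.54
```

```bash
python3 -m jog '[{"wx":0,"wy":0,"wz":0,"x":0,"y":0,"z":0.012,"gripper":0},{"wx":0,"wy":0,"wz":0,"x":0,"y":0,"z":0.012,"gripper":0},{"wx":0,"wy":0,"wz":0,"x":0,"y":0,"z":0.012,"gripper":0},{"wx":0,"wy":0,"wz":0,"x":0,"y":0,"z":0.012,"gripper":0},{"wx":0,"wy":0,"wz":0,"x":0,"y":0,"z":0.005,"gripper":0},{"wx":0,"wy":0,"wz":0,"x":0,"y":0,"z":0.002,"gripper":0},{"wx":0,"wy":0,"wz":0,"x":0,"y":0,"z":0.002,"gripper":0},{"wx":0,"wy":0,"wz":0,"x":0,"y":0,"z":0.001,"gripper":0},{"wx":0,"wy":0,"wz":0,"x":0,"y":0,"z":0,"gripper":0}]' >/dev/null
python3 -c "from h import *;st()"
```

```text
t 30.68 tcp [ 0.5124 -0.1436  0.1053] y-ang 7.14 z [ 0.     0.001 -1.   ] F [-1.7  0.6  8.5] M [0.3  0.35 0.05] w 0.0202 ff 60.8 j7 0.6
```

Seated at 0.1053 as expected. Turn.

```bash
python3 -m jog '[{"wx":0,"wy":0,"wz":8,"x":0,"y":0,"z":0,"gripper":0},{"wx":0,"wy":0,"wz":8,"x":0,"y":0,"z":0,"gripper":0},{"wx":0,"wy":0,"wz":8,"x":0,"y":0,"z":0,"gripper":0},{"wx":0,"wy":0,"wz":8,"x":0,"y":0,"z":0,"gripper":0},{"wx":0,"wy":0,"wz":8,"x":0,"y":0,"z":0,"gripper":0},{"wx":0,"wy":0,"wz":0,"x":0,"y":0,"z":0,"gripper":0}]' >/dev/null
python3 -c "from h import *;st()"
python3 -m jog '[{"wx":0,"wy":0,"wz":8,"x":0,"y":0,"z":0,"gripper":0},{"wx":0,"wy":0,"wz":8,"x":0,"y":0,"z":0,"gripper":0},{"wx":0,"wy":0,"wz":8,"x":0,"y":0,"z":0,"gripper":0},{"wx":0,"wy":0,"wz":0,"x":0,"y":0,"z":0,"gripper":0}]' >/dev/null
python3 -c "from h import *;st()"
```

```text
t 31.43 tcp [ 0.5107 -0.1425  0.1053] y-ang -32.94 z [-0.003  0.003 -1.   ] F [-7.7  5.3 18.4] M [ 1.04  1.7  -0.01] w 0.0205 ff 62.0 j7 0.04
t 31.93 tcp [ 0.5102 -0.1415  0.1052] y-ang -56.92 z [-0.004  0.006 -1.   ] F [-10.9   8.   22.6] M [1.85 2.26 0.01] w 0.0204 ff 62.5 j7 -0.29
```

```bash
python3 -m jog '[{"wx":0,"wy":0,"wz":6,"x":0,"y":0,"z":-0.0005,"gripper":0},{"wx":0,"wy":0,"wz":6,"x":0,"y":0,"z":0,"gripper":0},{"wx":0,"wy":0,"wz":6,"x":0,"y":0,"z":0,"gripper":0},{"wx":0,"wy":0,"wz":0,"x":0,"y":0,"z":0,"gripper":0}]' >/dev/null
python3 -c "from h import *;st()"
python3 -m jog '[{"wx":0,"wy":0,"wz":6,"x":0,"y":0,"z":0,"gripper":0},{"wx":0,"wy":0,"wz":4,"x":0,"y":0,"z":0,"gripper":0},{"wx":0,"wy":0,"wz":0,"x":0,"y":0,"z":0,"gripper":0},{"wx":0,"wy":0,"wz":0,"x":0,"y":0,"z":0,"gripper":0}]' >/dev/null
python3 -c "from h import *;st()"
```

```text
t 32.42 tcp [ 0.511  -0.1417  0.1054] y-ang -74.75 z [-0.003  0.004 -1.   ] F [-6.3  5.8 14.3] M [1.38 1.31 0.65] w 0.0204 ff 61.5 j7 -0.54
t 32.92 tcp [ 0.5105 -0.1414  0.1052] y-ang -84.72 z [-0.004  0.005 -1.   ] F [-7.5  6.7 14.7] M [1.53 1.55 0.6 ] w 0.0206 ff 61.8 j7 -0.68
```

At the unlocked stop (moment 0.6 N m at 82–92° of turn). Release, retreat and check.

```bash
python3 -m jog '[{"wx":0,"wy":0,"wz":0,"x":0,"y":0,"z":-0.001,"gripper":0.05},{"wx":0,"wy":0,"wz":0,"x":0,"y":0,"z":0,"gripper":0.05},{"wx":0,"wy":0,"wz":0,"x":0,"y":0,"z":0,"gripper":0.05},{"wx":0,"wy":0,"wz":0,"x":0,"y":0,"z":-0.03,"gripper":0.05},{"wx":0,"wy":0,"wz":0,"x":0,"y":0,"z":-0.06,"gripper":0.05},{"wx":0,"wy":0,"wz":0,"x":0,"y":0,"z":-0.05,"gripper":0.05},{"wx":0,"wy":0,"wz":0,"x":-0.03,"y":-0.04,"z":0,"gripper":0.05},{"wx":0,"wy":0,"wz":0,"x":-0.03,"y":-0.04,"z":0,"gripper":0.05},{"wx":0,"wy":0,"wz":0,"x":0,"y":-0.04,"z":0,"gripper":0.05},{"wx":0,"wy":0,"wz":0,"x":0,"y":0,"z":0,"gripper":0.05},{"wx":0,"wy":0,"wz":0,"x":0,"y":0,"z":0,"gripper":0.05}]'
python3 - <<'E'
from h import *
from plant import capture
st()
a=capture("side");b=capture("top")
for k,bx,bs in(("red",(225,225,250,250),(255,155,275,180)),("blue",(198,225,220,250),(262,138,280,160)),("yellow",(325,225,375,275),(215,220,250,255))):
    p=blob(b,k,bx);q=blob(a,k,bs);print(k,np.round(p,1),np.round(q,1),tri(a,q[:2],b,p[:2]))
f=lambda i,s:cv2.resize(i,s,interpolation=cv2.INTER_CUBIC)
cv2.imwrite("pics/end.png",np.vstack([np.hstack([f(b["color"][200:290,315:435],(400,300)),f(a["color"][210:300,190:310],(400,300))]),np.hstack([f(b["color"][200:290,155:275],(400,300)),f(a["color"][115:205,225:345],(400,300))])])[...,::-1])
E
```

```text
time: 34.3
tcp_pos: [0.4472, -0.035, 0.2468]
eef_rot: [3.137, 0.141, 0.002]
wrist_force: [-0.3, -0.4, -0.5]
gripper_width: 0.0499
finger_force: 0.0
t 34.3 tcp [ 0.4472 -0.035   0.2468] y-ang -84.86 z [ 0.002 -0.001 -1.   ] F [-0.3 -0.4 -0.5] M [ 0.02  0.03 -0.03] w 0.0499 ff 0.0 j7 -1.19
red [236.5 235.3  59. ] [265.5 165.7  75. ] [0.54627247 0.10902658 0.11127087]
blue [209.  237.2  67. ] [269.5 148.5  77. ] [0.54318786 0.17047314 0.11285429]
yellow [351.5 248.5  33. ] [230.8 236.9  80. ] [ 0.51410434 -0.14386186  0.12929956]
```

View pics/end.png

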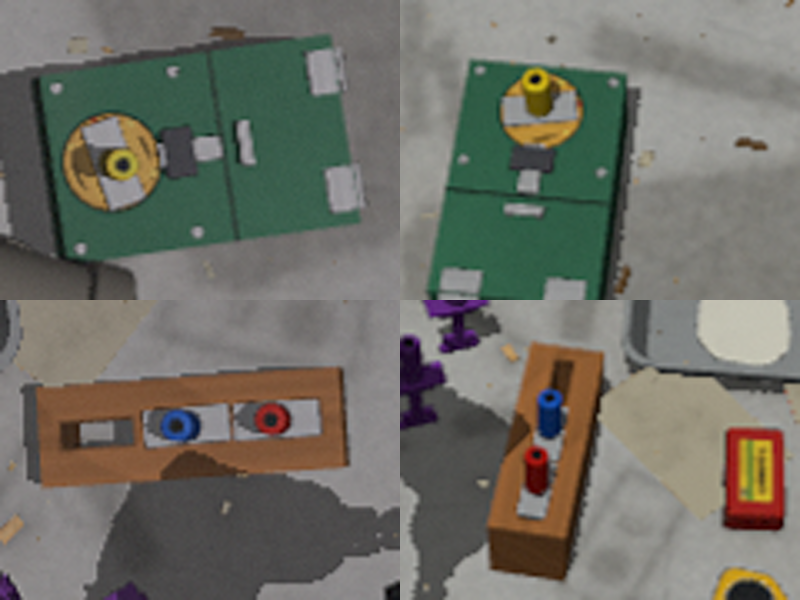

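Run:
```python
from h import *
import pickle
a,b=pickle.load(open("c0.pkl","rb"))
for n,t,s,z in(("yellow",(352.2,249.2),(231.1,233.7),.140),("blue",(208.7,237.5),(269.7,145),.129),("red",(155+271*.3,200+119.5*.3),(225+137*.3,115+156*.3),.129)):
    print(n,tri(b,t,a,s),"expected z",z)
# collar corners of yellow: top & side visible centre of the +x-ish and -x-ish ends
B=lambda u,v:(315+u*.3,200+v*.3);S=lambda u,v:(190+(u-400)*.3,210+v*.3)
for n,t,s in(("endA",(98,123),(579,105)),("endB",(124,208),(501,112))): print(n,tri(b,B(*t),a,S(*s)),at(b,B(*t),.09),at(a,S(*s),.09))
```

```text
yellow [ 0.51433257 -0.14287026  0.14575621] expected z 0.14
blue [0.54337917 0.16889401 0.13195941] expected z 0.129
red [0.54662715 0.10844204 0.13147688] expected z 0.129
endA [ 0.5418707  -0.13255093  0.09255718] [ 0.53911873 -0.1336701   0.09      ] [ 0.54420167 -0.13059286  0.09      ]
endB [ 0.48270564 -0.14995787  0.08681596] [ 0.48139764 -0.15000385  0.09      ] [ 0.48488412 -0.15099865  0.09      ]
```

Bolt is drawn, and yellow is in the lock at 81° of turn; red and blue stand in the rack. Yellow's height is uncertain to ~3 mm, so I'll touch its top gently with closed fingers to verify and seat it.

```bash
python3 -m jog '[{"wx":0,"wy":0,"wz":0,"x":0.028,"y":0.05,"z":0,"gripper":0},{"wx":0,"wy":0,"wz":0,"x":0.0283,"y":0.05,"z":0,"gripper":0},{"wx":0,"wy":0,"wz":0,"x":0,"y":0.0135,"z":0,"gripper":0},{"wx":0,"wy":0,"wz":0,"x":0,"y":0,"z":0.04,"gripper":0},{"wx":0,"wy":0,"wz":0,"x":0,"y":0,"z":0.04,"gripper":0},{"wx":0,"wy":0,"wz":0,"x":0,"y":0,"z":0,"gripper":0},{"wx":0,"wy":0,"wz":0,"x":0,"y":0,"z":0,"gripper":0}]' >/dev/null
python3 -c "from h import *;st()"
```

```text
t 35.27 tcp [ 0.5    -0.1212  0.1701] y-ang -85.0 z [ 0.005 -0.006 -1.   ] F [ 0.5 -0.3  0.8] M [-0.03 -0.04  0.04] w -0.0001 ff 0.0 j7 -0.86
```

```bash
python3 -m jog '[{"wx":0,"wy":0,"wz":0,"x":0,"y":0,"z":0,"gripper":0}]' >/dev/null; python3 -c "from h import *;delta((.5138,-.143,.15))"
```

```text
t 35.4 tcp [ 0.5005 -0.1203  0.1705] y-ang -84.91 z [ 0.006 -0.005 -1.   ] F [ 1.  -0.2 -0.1] M [ 0.03  0.   -0.04] w 0.0 ff 0.0 j7 -0.86
tool delta [0.0111 0.0237 0.0207]
```

```bash
python3 -m jog '[{"wx":0,"wy":0,"wz":0,"x":0.011,"y":0.0235,"z":0,"gripper":0},{"wx":0,"wy":0,"wz":0,"x":0,"y":0,"z":0.01,"gripper":0},{"wx":0,"wy":0,"wz":0,"x":0,"y":0,"z":0.01,"gripper":0},{"wx":0,"wy":0,"wz":0,"x":0,"y":0,"z":0,"gripper":0},{"wx":0,"wy":0,"wz":0,"x":0,"y":0,"z":0,"gripper":0}]' >/dev/null; python3 -c "from h import *;st()"
python3 -m jog '[{"wx":0,"wy":0,"wz":0,"x":0,"y":0,"z":0.004,"gripper":0},{"wx":0,"wy":0,"wz":0,"x":0,"y":0,"z":0.002,"gripper":0},{"wx":0,"wy":0,"wz":0,"x":0,"y":0,"z":0,"gripper":0},{"wx":0,"wy":0,"wz":0,"x":0,"y":0,"z":0,"gripper":0}]' >/dev/null; python3 -c "from h import *;st()"
```

```text
t 36.02 tcp [ 0.5124 -0.1418  0.1491] y-ang -84.86 z [ 0.003 -0.004 -1.   ] F [ 0.2 -0.3  0.5] M [-0.02  0.02 -0.03] w -0.0004 ff 0.0 j7 -0.79
t 36.52 tcp [ 0.5126 -0.1424  0.1432] y-ang -84.89 z [ 0.004 -0.005 -1.   ] F [-0.1 -2.1 -0.5] M [ 0.01 -0.   -0.02] w 0.0001 ff 0.0 j7 -0.78
```

```bash
python3 -m jog '[{"wx":0,"wy":0,"wz":0,"x":0,"y":0,"z":0.002,"gripper":0},{"wx":0,"wy":0,"wz":0,"x":0,"y":0,"z":0.0015,"gripper":0},{"wx":0,"wy":0,"wz":0,"x":0,"y":0,"z":0,"gripper":0},{"wx":0,"wy":0,"wz":0,"x":0,"y":0,"z":0,"gripper":0}]' >/dev/null; python3 -c "from h import *;st()"
python3 -m jog '[{"wx":0,"wy":0,"wz":0,"x":0,"y":0,"z":-0.03,"gripper":0},{"wx":0,"wy":0,"wz":0,"x":0,"y":0,"z":-0.05,"gripper":0},{"wx":0,"wy":0,"wz":0,"x":0,"y":0,"z":-0.03,"gripper":0},{"wx":0,"wy":0,"wz":0,"x":0,"y":0,"z":0,"gripper":0},{"wx":0,"wy":0,"wz":0,"x":0,"y":0,"z":0,"gripper":0},{"wx":0,"wy":0,"wz":0,"x":0,"y":0,"z":0,"gripper":0}]' >/dev/null
python3 - <<'E'
from h import *
from plant import ticket
st();print(ticket.close_job())
E
```

```text
t 37.02 tcp [ 0.5127 -0.1425  0.1401] y-ang -84.9 z [ 0.004 -0.004 -1.   ] F [-1.2  1.3  6.1] M [ 0.21  0.4  -0.05] w -0.0001 ff 3.2 j7 -0.78
t 37.77 tcp [ 0.5115 -0.1416  0.2485] y-ang -84.89 z [ 0.001 -0.005 -1.   ] F [0.3 0.8 0.2] M [ 0.01  0.02 -0.06] w 0.0004 ff 0.0 j7 -0.91
the job is handed in; nothing more can be done
None
```

The yellow key is the one that fits: it turned the lock to its stop and is fully in and released, red and blue are back in the rack, and I handed the job in at about 38 s; no verdict was returned.

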